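# Impound case: sash up for the blue racer, the other one shut

### The job

Both front sashes of the clear impound case, each with a chrome handle on top, have been left part way up. The blue racer is called for the next heat: raise the sash in front of it all the way up to its stop, and lower the sash of the other bay, under control and not slammed, until it is fully shut. Leave both racers parked where they are and do not disturb anything else on the track table.

Things in the scene. Friction and masses are not known exactly. Their poses are not given: they have to be found in the camera images.
- case: Impound case fixed to the table: timber base 232 x 296 x 20 mm, clear acrylic sides, back, partition and roof, 150 mm high like its front aluminium channels. Origin: centre of its underside. Its front with the sashes looks along its -x, roughly to the robot; y points to its left bay, z up. Bay floors 24 mm up, bay centres at y = +67 (left) and -67 mm (right).
- left_sash (a joint): Height in m by which the left (case +y) sash is raised: 0 shut on the sill, 0.080 up at its stop. A clear pane 112 wide x 120 high x 4 mm with a red top rail, sliding straight up and down. About 0.3 kg; its channels grip it with 5.5 N of friction, so it stays where it is left (some 9 N to raise, 3 N to lower).
- right_sash (a joint): The same for the right sash (the bay on the case's -y side): 0 shut, 0.080 fully up.
- left_handle (a point): Centre of the left sash's handle, moving with it: a level round chrome bar 12 mm thick, 88 mm long along the case's y, on two posts 76 mm apart above the sash's top edge, 31 mm free under the bar. Bar centre 181 mm above the table when shut, 261 mm fully up, 104 mm in front of the case's origin. Axes as the case's.
- right_handle (a point): The same for the right sash.
- blue_racer: Blue model racing car with a white stripe, 140 x 62 x 43 mm, loose, parked nose to the sash in one of the two bays. Origin: middle of its underside at the wheels' contact; x towards its tail.
- yellow_racer: Yellow racing car with a black stripe, same size, parked in the other bay in the same way.
- green_racer: Green racing car, same size, loose on the front straight; leave alone. Origin: middle of its underside.
- pit_wall: White plastic pit wall section with a red cap, 190 x 30 x 52 mm, loose; leave alone. Origin: middle of its underside, long side along its y.
- beacon: Yellow plastic timing beacon on a black foot 70 x 70 mm, 94 mm tall, loose; leave alone. Origin: middle of its underside.
- joiner_tool: Steel forked track joiner tool with a red grip, 195 x 50 x 12 mm, lying flat, loose, length along its x; leave alone. Origin: on its underside, near the middle.
- oil: Grey oil bottle with a red cap, 40 mm across, 95 mm tall, loose; leave alone. Origin: middle of its underside.
- floodlight: Chrome floodlight post, 230 mm tall with two lamps, locked in its twist socket in the table (fixed). Origin: middle of its socket's underside.

How it is judged:
By the outcome, as a careful person would: the job done as asked, in the order asked, and still so for the second after the job is handed in, with the robot touching nothing.
It also fails if it takes over 45 s, if anything falls off the work surface, if the arm or the gripper's body presses on something with over 40 N, if the wrist force passes 120 N, or if a joint passes its speed limit or range.

### The arm

A 7-joint arm with a two-finger parallel gripper is mounted at the origin on the work surface. World frame = base frame: x ahead of the robot, y to its left, z up, the work surface at z = 0. Lengths are in mm, angles in rad, forces in N, time in s.
With the tool pointing down it reaches from about 425 to 825 mm from the base axis. Payload 3.6 kg.
Tool frame: the origin (TCP) lies at the very end of the fingers, on their centre line; the grasp point (between the pads) lies 19 mm behind it; z points along the fingers, y is the line along which they close (so a half turn about z gives the same grasp; the last joint's range is limited). The gripper opens to 93 mm and grips with 3 to 60 N. Pads are 15 mm wide; open, the fingers measure 128 mm over their backs; the gripper's body (75 mm by 188 mm) begins 65 mm behind the grasp point.
Start: joints at [1.131, 0.615, -0.013, 1.423, 0.008, 1.103, -0.04], TCP at [260.772, -595.365, 218.64] pointing down, gripper open.
Joint ranges: [-3.12, 3.12], [-0.3, 2.06], [-1.34, 1.32], [0.26, 2.42], [-1.36, 4.5], [0.01, 1.98], [-2.84, 2.84]. Speed limits (rad/s): [2.79, 2.79, 3.14, 3.14, 3.14, 3.14, 3.14].

### API

Orientations are given as a 3x3 rotation matrix whose columns are the frame's x, y, z axes.
In Python, from workcell import robot, vision gives the robot as it stands. The module is installed in compiled form; this text tells all that it offers.
- The arm moves only by the tool arm_command, never from a script. Its argument "commands" is a list that holds one entry, the list of rows, each a list of 5 numbers: the shift along the tool's x, y, z in mm, then the turn about the tool's z in degrees, then the closure, from 0 (fully open) to 1 (shut). In form: [[[x, y, z, yaw, fingers], ...]]. A call has 1 to 20 rows; each row is the pose to reach, as a shift and turn from the pose commanded when the call began, along the tool's axes at that moment; what a row does not reach only later rows make up. A row lasts 1/10 s, in which the tool goes at most 50 mm and 8.59 degrees, less where a joint would pass 70% of its speed; a pose out of reach is approached as far as the arm can. A call with a gripper value outside its range is refused whole. The fingers move at their own pace and stop on an object; "grip_force" is the grip in N (left out, the last holds). Time passes only in rows, so rows that repeat a pose let the fingers close. It gives the time, the measured TCP pose, the force, the opening and the grip force at its end, in the units of the state.
- robot.state(): the state, without advancing time (a new reading comes with each control period).
- vision.snapshot(name): name is "scene" or "top" or "wrist"; returns (picture, depth): 400x640x3 uint8, blue, green, red; 400x640 float32, mm along the optical axis (not along the pixel's ray), 0 where there is no reading.
- vision.get_calibration(name): a dict with "camera_matrix" (3x3 intrinsics, pixels), "position" and "rotation" of the camera in the world. Camera axes: x right, y down, z forward; pixel columns grow to the right and rows downward; lengths in mm; the calibration is good to about 2 mm. The wrist camera is an equidistant fisheye: a pixel r from the principal point sees the ray r / f radians off the axis. A picture is of the moment at which its call begins: read the wrist's pose just before it. get_calibration takes no time and is no camera call; for the wrist camera it gives the pose at the moment of the call.
- robot.close_job(): hands the job in; it is judged then, once.
The state is a dict: "clock": time; "q": joint angles; "qvel": joint speeds; "effort": joint torques, N m; "position": TCP position; "orientation": TCP orientation; "ft_force": force on the tool from outside, world axes, zero at the start; "torque": the same for the moment, N m; "grip_width": finger opening in mm; "finger_force": force on a finger pad.
Only numpy, scipy, OpenCV 4.12 (cv2) and the standard library are available. Lean on these libraries where they do the work, as an engineer would, in place of code of your own. Each camera call takes 0.05 s, during which the arm holds its last target. There are 200 camera calls.

## Working session

There is one attempt and no reset: what is moved stays moved. The work goes in short steps, Python scripts to look and compute and a tool call to move; the robot and the scene stay as the last step left them, time stands still between calls to the robot, and variables do not carry over. Pictures are saved under pics/ and viewed, at most 10 in all, crops included, and the job is handed in when it is done.

Besides the shell and the picture viewer there is one more tool, called after "Request:" as name([rows], argument=value, ...), one row to a line, values as JSON. arm_command: Moves the arm, as the interface text tells. Its arguments: {"type":"object","properties":{"commands":{"type":"array"},"grip_force":{"type":"number"}},"required":["commands"]}

```bash
mkdir -p pics; python3 - <<'E'
from workcell import robot, vision
import cv2,numpy as np
for n in("scene","top"):
    p,d=vision.snapshot(n); cv2.imwrite(f"pics/{n}0.png",p); np.save(f"{n}_d.npy",d)
    c=vision.get_calibration(n); print(n,c)
s=robot.state(); print(s["clock"],s["position"],s["orientation"],s["ft_force"])
E
```

```text
scene {'camera_matrix': array([[433.72640186,   0.        , 318.33186691],
       [  0.        , 433.72640186, 198.261979  ],
       [  0.        ,   0.        ,   1.        ]]), 'position': array([1307.91123464,  129.19163893, 1183.72920874]), 'rotation': array([[-0.10972274,  0.79752578, -0.59322302],
       [ 0.99384672,  0.07892911, -0.07771037],
       [-0.01515346, -0.59809934, -0.8012787 ]])}
top {'camera_matrix': array([[437.99243112,   0.        , 322.45231811],
       [  0.        , 437.99243112, 206.21901161],
       [  0.        ,   0.        ,   1.        ]]), 'position': array([ 459.69530524,   19.64168033, 1474.42176953]), 'rotation': array([[ 0.01360209, -0.99879903,  0.04706894],
       [-0.99985465, -0.0131024 ,  0.01090863],
       [-0.01027881, -0.04721048, -0.99883208]])}
0.1 [ 260.49823497 -594.74574349  217.61100162] [[ 9.15970760e-01  4.01243920e-01 -9.39487526e-04]
 [ 4.01245020e-01 -9.15968370e-01  2.09248815e-03]
 [-2.09427081e-05 -2.29362266e-03 -9.99997369e-01]] [0.63971611 0.42100091 0.43946384]
```

View pics/scene0.png

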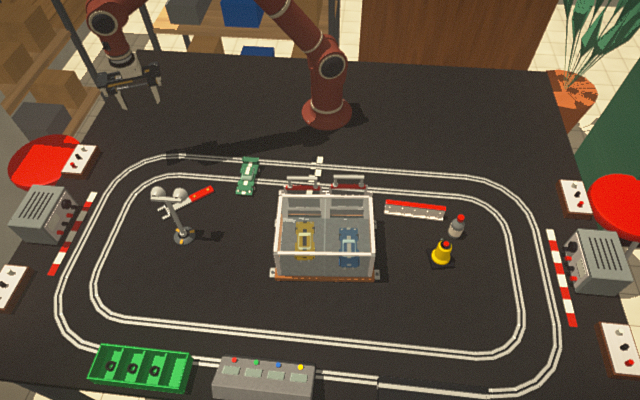

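View pics/top0.png

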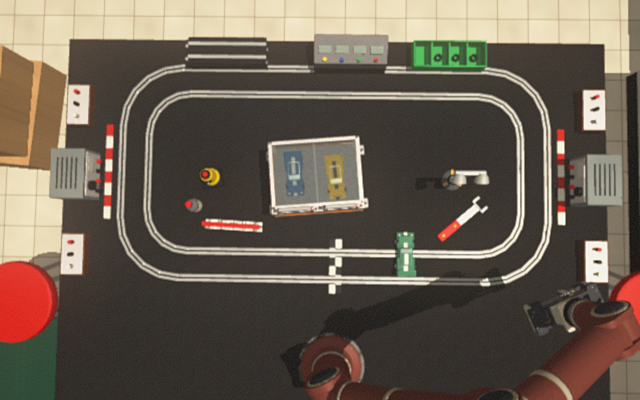

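The blue racer is in the case's left (+y) bay: top px (293,172), with yellow at (335,176). In the scene view the sash rails and handles are near (300,184) and (348,182). Next I'll crop in to measure the handles.

```bash
cat > h.py <<'E'
import numpy as np
from workcell import robot, vision
def ray(c,u,v):
    K=c["camera_matrix"]; r=c["rotation"]@np.array([(u-K[0,2])/K[0,0],(v-K[1,2])/K[1,1],1.]); return c["position"],r
def plane(n,u,v,z):
    p,r=ray(vision.get_calibration(n),u,v); return p+r*(z-p[2])/r[2]
def pt(n,u,v,d):
    p,r=ray(vision.get_calibration(n),u,v); return p+r*d
E
python3 - <<'E'
import cv2,numpy as np
from h import *
a=cv2.imread("pics/scene0.png")[165:290,260:390]; b=cv2.imread("pics/top0.png")[130:225,260:375]
a=cv2.resize(a,(416*1,400),interpolation=cv2.INTER_CUBIC); b=cv2.resize(b,(384,317),interpolation=cv2.INTER_CUBIC)
o=np.zeros((400,800,3),np.uint8); o[:,:416]=a; o[:317,416:]=b; cv2.imwrite("pics/crop.png",o)
for n,(v0,v1,u0,u1) in {"scene":(165,200,275,380),"top":(195,225,260,375)}.items():
    im=cv2.imread(f"pics/{n}0.png"); d=np.load(f"{n}_d.npy"); hsv=cv2.cvtColor(im,cv2.COLOR_BGR2HSV)
    m=(((hsv[...,0]<8)|(hsv[...,0]>172))&(hsv[...,1]>120)&(hsv[...,2]>70)).astype(np.uint8)
    k=np.zeros_like(m);k[v0:v1,u0:u1]=m[v0:v1,u0:u1]
    N,L,S,C=cv2.connectedComponentsWithStats(k)
    for i in range(1,N):
        if S[i,4]<8: continue
        ys,xs=np.where(L==i); P=np.array([pt(n,x,y,d[y,x]) for x,y in zip(xs,ys) if d[y,x]>0])
        print(n,S[i],C[i].round(1),np.median(P,0).round(0),P.min(0).round(),P.max(0).round())
for u,v in((268,142),(360,137),(366,208),(273,214)): print("roof",plane("top",u,v,150).round())
d=np.load("scene_d.npy"); 
Z=np.array([[pt("scene",x,y,d[y,x]) for x in range(280,372)] for y in range(168,200)])
for i,y in enumerate(range(168,200)): print(y,Z[i,::8,2].round().astype(int))
E
```

```text
scene [331 183  35   6 128] [348. 186.] [515. 117. 185.] [355.  51.  -3.] [522. 166. 193.]
scene [285 185  35   6 128] [302.5 187.5] [526. -24. 175.] [375. -72.  -4.] [534.  29. 184.]
roof [716. 203. 150.]
roof [735. -77. 150.]
roof [518. -98. 150.]
roof [497. 184. 150.]Traceback (most recent call last):
  File "<stdin>", line 17, in <module>
  File "h.py", line 8, in pt
    p,r=ray(vision.get_calibration(n),u,v); return p+r*d
            ~~~~~~~~~~~~~~~~~~~~~~^^^
ValueError: time passes only in moves, steps and waits
```

View pics/crop.png

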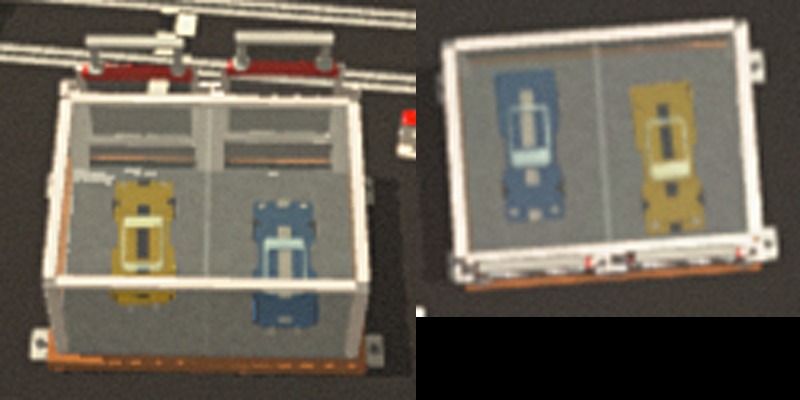

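The scene camera looks from behind the case. The blue racer is in the left (+y) bay. The sash rails sit near world (515,117) and (526,-24), raised about 45 and 35 mm. The case yaw is about 4.3°. I'll move over the left handle, tool y across the bar.

Request:
arm_command([
  [[0,0,-40,0,0],[0,0,-80,0,0],[0,0,-120,0,0],[300,-244,-120,-35,0],[300,-244,-120,-35,0],[300,-244,-120,-35,0],[300,-244,-120,-35,0],[300,-244,-120,-35,0],[300,-244,-120,-35,0],[300,-244,-120,-35,0],[300,-244,-120,-35,0],[510,-548,-120,-71,0],[510,-548,-120,-71,0],[510,-548,-120,-71,0],[510,-548,-120,-71,0],[510,-548,-120,-71,0],[510,-548,-120,-71,0],[510,-548,-120,-71,0],[510,-548,-120,-71,0],[510,-548,-120,-71,0]],
], grip_force=30)

```text
clock: 2.1
position: [507.3, 115.3, 338.2]
orientation: [[-0.089, 0.996, -0.001], [0.996, 0.089, 0.002], [0.002, -0.001, -1.0]]
ft_force: [-0.2, -0.1, -0.6]
grip_width: 93.0
finger_force: 0.0
```

```bash
python3 - <<'E'
from h import *
import cv2
s=robot.state(); c=vision.get_calibration("wrist"); p,d=vision.snapshot("wrist")
print(s["clock"],s["position"].round(1),s["orientation"].round(3).tolist(),s["qvel"].round(2)); print(c)
cv2.imwrite("pics/w1.png",p); np.savez("w1.npz",d=d,**c)
E
```

```text
2.1 [507.3 115.3 338.2] [[-0.089, 0.996, -0.001], [0.996, 0.089, 0.002], [0.002, -0.001, -1.0]] [ 0.06 -0.02  0.07  0.02  0.02  0.02  0.03]
{'camera_matrix': array([[309.70691629,   0.        , 315.01221521],
       [  0.        , 309.70691629, 202.83397626],
       [  0.        ,   0.        ,   1.        ]]), 'position': array([500.65010576, 188.33967918, 503.74206784]), 'rotation': array([[ 9.95805176e-01,  8.83050512e-02,  2.39639124e-02],
       [ 9.14978733e-02, -9.59785886e-01, -2.65403829e-01],
       [-4.36273804e-04,  2.66483154e-01, -9.63839478e-01]])}
```

View pics/w1.png

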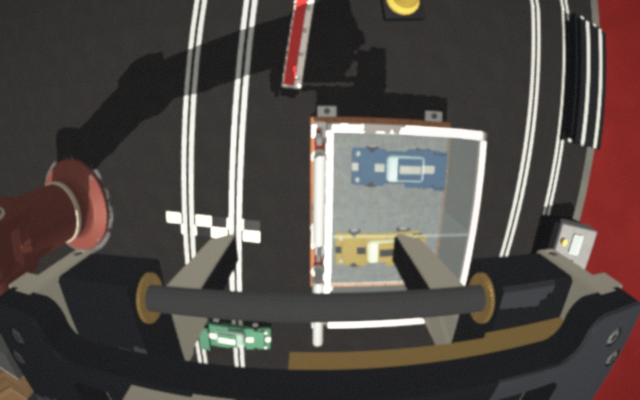

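The wrist view shows the left handle as a vertical chrome bar near px (318,180), with the right one near (318,325). The fingertips at (230,240) and (405,240) straddle the line. I'll measure with depth.

```bash
python3 - <<'E'
import cv2,numpy as np
z=np.load("w1.npz"); K=z["camera_matrix"]; d=z["d"]
v,u=np.mgrid[0:400,0:640]; x=(u-K[0,2])/K[0,0]; y=(v-K[1,2])/K[1,1]; t=np.hypot(x,y)+1e-9
r=np.stack([x/t*np.tan(t),y/t*np.tan(t),np.ones_like(t)],-1)*d[...,None]
P=r@z["rotation"].T+z["position"]
for n,y0,y1 in(("L",40,190),("R",-90,40)):
    m=(P[...,2]>195)&(P[...,2]<290)&(abs(P[...,0]-512)<40)&(P[...,1]>y0)&(P[...,1]<y1)&(d>0)&(v<290 if n=="L" else v>300)
    Q=P[m]
    if len(Q): print(n,len(Q),Q.min(0).round(),Q.max(0).round()); 
    h=Q[Q[:,2]>Q[:,2].max()-6] if len(Q) else Q
    for yy in np.arange(y0,y1,15):
        k=(Q[:,1]>=yy)&(Q[:,1]<yy+15)
        if k.sum()>3: print(yy,k.sum(),np.percentile(Q[k],[5,50,95],axis=0).round(0).tolist())
p=cv2.imread("pics/w1.png"); cv2.imwrite("pics/w1c.png",cv2.resize(p[100:360,270:370],None,fx=2.3,fy=2.3,interpolation=cv2.INTER_CUBIC))
E
```

```text
L 1154 [502.  70. 197.] [520. 158. 231.]
70 167 [[509.0, 71.0, 226.0], [514.0, 78.0, 229.0], [519.0, 84.0, 230.0]]
85 179 [[508.0, 86.0, 226.0], [513.0, 92.0, 229.0], [518.0, 99.0, 230.0]]
100 188 [[506.0, 101.0, 226.0], [511.0, 107.0, 229.0], [516.0, 114.0, 230.0]]
115 188 [[505.0, 116.0, 226.0], [510.0, 122.0, 229.0], [515.0, 129.0, 230.0]]
130 227 [[504.0, 131.0, 224.0], [509.0, 137.0, 228.0], [515.0, 144.0, 230.0]]
145 205 [[503.0, 146.0, 224.0], [508.0, 152.0, 228.0], [514.0, 157.0, 230.0]]
R 213 [518. -63. 215.] [531. -28. 223.]
-75 16 [[521.0, -63.0, 219.0], [526.0, -61.0, 221.0], [530.0, -60.0, 222.0]]
-60 83 [[520.0, -59.0, 219.0], [525.0, -52.0, 221.0], [530.0, -46.0, 222.0]]
-45 104 [[519.0, -44.0, 216.0], [524.0, -37.0, 221.0], [530.0, -31.0, 222.0]]
-30 10 [[520.0, -30.0, 220.0], [524.0, -29.0, 221.0], [528.0, -28.0, 222.0]]
```

View pics/w1c.png

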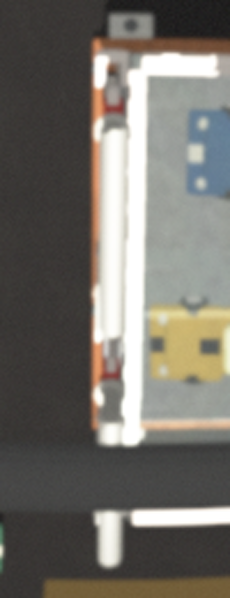

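Left bar centre is about (511,114,224.5) and right bar about (522,-19,216.5). Descend on the left bar and grip.

Request:
arm_command([
  [[-2,4,30,0.5,0],[-2,4,60,0.5,0],[-2,4,85,0.5,0],[-2,4,105,0.5,0],[-2,4,120,0.5,0],[-2,4,130,0.5,0],[-2,4,132,0.5,0],[-2,4,132,0.5,0.4],[-2,4,132,0.5,0.6],[-2,4,132,0.5,0.75],[-2,4,132,0.5,0.85],[-2,4,132,0.5,1],[-2,4,132,0.5,1],[-2,4,132,0.5,1],[-2,4,132,0.5,1]],
], grip_force=30)

```text
clock: 3.65
position: [512.2, 109.6, 206.7]
orientation: [[-0.073, 0.997, 0.0], [0.997, 0.073, 0.0], [0.0, 0.0, -1.0]]
ft_force: [0.7, -0.6, 0.1]
grip_width: 33.5
finger_force: 0.0
```

Request:
arm_command([
  [[0,0,0,0,1],[0,0,0,0,1],[0,0,0,0,1],[0,0,0,0,1],[0,0,0,0,1],[0,0,0,0,1],[0,0,0,0,1],[0,0,0,0,1]],
], grip_force=30)

```text
clock: 4.45
position: [511.4, 109.5, 206.5]
orientation: [[-0.073, 0.997, -0.002], [0.997, 0.073, -0.0], [-0.0, -0.002, -1.0]]
ft_force: [-3.9, -0.5, 1.0]
grip_width: 11.2
finger_force: 30.0
```

Gripped (11.2 mm wide, 30 N). Raise, easing into the stop, which is about 36.5 mm up.

Request:
arm_command([
  [[0,0,-2,0,1],[0,0,-5,0,1],[0,0,-9,0,1],[0,0,-13,0,1],[0,0,-17,0,1],[0,0,-21,0,1],[0,0,-25,0,1],[0,0,-28,0,1],[0,0,-31,0,1],[0,0,-33,0,1],[0,0,-33,0,1],[0,0,-33,0,1]],
])

```text
clock: 5.65
position: [511.4, 109.5, 240.0]
orientation: [[-0.073, 0.997, -0.002], [0.997, 0.073, -0.001], [-0.0, -0.002, -1.0]]
ft_force: [-5.9, 0.4, -6.3]
grip_width: 11.1
finger_force: 30.0
```

Request:
arm_command([
  [[0,0,-1,0,1],[0,0,-2,0,1],[0,0,-2,0,1]],
])

```text
clock: 5.95
position: [511.4, 109.4, 241.7]
orientation: [[-0.073, 0.997, -0.002], [0.997, 0.073, -0.0], [-0.0, -0.002, -1.0]]
ft_force: [-5.4, 0.7, -8.9]
grip_width: 11.3
finger_force: 30.0
```

Request:
arm_command([
  [[0,0,-0.5,0,1],[0,0,-1,0,1],[0,0,-1,0,1]],
])

```text
clock: 6.25
position: [511.4, 109.4, 242.6]
orientation: [[-0.073, 0.997, -0.002], [0.997, 0.073, -0.0], [-0.0, -0.002, -1.0]]
ft_force: [-4.9, 0.6, -8.9]
grip_width: 10.9
finger_force: 30.0
```

Request:
arm_command([
  [[0,0,-0.5,0,1],[0,0,-1,0,1],[0,0,-1,0,1]],
])

```text
clock: 6.55
position: [511.4, 109.4, 243.3]
orientation: [[-0.073, 0.997, -0.002], [0.997, 0.073, -0.0], [-0.0, -0.002, -1.0]]
ft_force: [-5.0, 0.6, -10.2]
grip_width: 11.0
finger_force: 30.0
```

Request:
arm_command([
  [[0,0,-0.5,0,1],[0,0,-1,0,1],[0,0,-1,0,1]],
])

```text
clock: 6.85
position: [511.3, 109.4, 243.4]
orientation: [[-0.073, 0.997, -0.003], [0.997, 0.073, -0.0], [0.0, -0.003, -1.0]]
ft_force: [-4.0, 2.5, -18.8]
grip_width: 10.7
finger_force: 30.0
```

Request:
arm_command([
  [[0,0,-0.5,0,1],[0,0,-1,0,1],[0,0,-1,0,1]],
])

```text
clock: 7.15
position: [511.3, 109.4, 243.5]
orientation: [[-0.073, 0.997, -0.003], [0.997, 0.073, 0.0], [0.0, -0.003, -1.0]]
ft_force: [-1.6, 1.9, -26.0]
grip_width: 11.1
finger_force: 30.0
```

At the stop: height stays at 243.4 while the force builds. Relax, open, lift clear.

Request:
arm_command([
  [[0,0,1,0,1],[0,0,1.5,0,1],[0,0,1.5,0,0.6],[0,0,1.5,0,0.4],[0,0,1.5,0,0.4],[0,0,1.5,0,0.4],[0,0,1.5,0,0.4],[0,0,1.5,0,0.4],[0,0,1.5,0,0.4],[0,0,-10,0,0.4],[0,0,-30,0,0.4],[0,0,-55,0,0.4],[0,0,-80,0,0.4],[0,0,-80,0,0.4]],
])

```text
clock: 8.55
position: [514.2, 110.7, 329.9]
orientation: [[-0.073, 0.997, 0.008], [0.997, 0.073, 0.002], [0.002, 0.009, -1.0]]
ft_force: [0.8, -0.0, 0.3]
grip_width: 56.1
finger_force: 0.0
```

Request:
arm_command([
  [[-30,1,0,0,0.2],[-65,1,0,0,0.2],[-100,1,0,0,0.2],[-120,1,0,0,0.2],[-129,1,0,0,0.2],[-129,1,0,0,0.2],[-129,1,0,0,0.2]],
])

```text
clock: 9.25
position: [522.4, -17.4, 325.6]
orientation: [[-0.075, 0.997, -0.0], [0.997, 0.075, 0.001], [0.001, -0.0, -1.0]]
ft_force: [-0.7, 0.7, 0.9]
grip_width: 74.2
finger_force: 0.0
```

```bash
cat > look.py <<'E'
from h import *
import cv2,sys
s=robot.state(); c=vision.get_calibration("wrist"); p,d=vision.snapshot("wrist")
print(s["clock"],s["position"].round(1),s["orientation"].round(3).tolist())
cv2.imwrite(f"pics/{sys.argv[1]}.png",p)
K=c["camera_matrix"]; v,u=np.mgrid[0:400,0:640]; x=(u-K[0,2])/K[0,0]; y=(v-K[1,2])/K[1,1]; t=np.hypot(x,y)+1e-9
P=(np.stack([x/t*np.tan(t),y/t*np.tan(t),np.ones_like(t)],-1)*d[...,None])@c["rotation"].T+c["position"]
for n,y0,y1 in(("L",50,170),("R",-80,35)):
    m=(P[...,2]>165)&(P[...,2]<285)&(abs(P[...,0]-515)<22)&(P[...,1]>y0)&(P[...,1]<y1)&(d>0)&(v<270)
    Q=P[m]; print(n,len(Q))
    if len(Q)<20: continue
    Q=Q[Q[:,2]>np.percentile(Q[:,2],98)-7]
    print(Q.min(0).round(),Q.max(0).round(),np.median(Q,0).round(1), "slope",np.polyfit(Q[:,1],Q[:,0],1).round(3))
E
python3 look.py w2
```

```text
9.25 [522.4 -17.4 325.6] [[-0.075, 0.997, -0.0], [0.997, 0.075, 0.001], [0.001, -0.0, -1.0]]
L 1802
[502.  69. 260.] [519. 148. 268.] [511.  106.9 265.3] slope [-7.90000e-02  5.19487e+02]
R 1426
[513. -64. 216.] [532.  24. 223.] [522.2 -16.8 220.4] slope [-8.40000e-02  5.20656e+02]
```

The left handle reads z≈261 (at its stop). The right bar is directly below the tool, centre z≈216.5. Descend and grip.

Request:
arm_command([
  [[-2,0,30,0,0.2],[-2,0,60,0,0.2],[-2,0,85,0,0.2],[-2,0,105,0,0.2],[-2,0,119,0,0.2],[-2,0,126,0,0.2],[-2,0,127,0,0.2],[-2,0,127,0,1],[-2,0,127,0,1],[-2,0,127,0,1],[-2,0,127,0,1],[-2,0,127,0,1],[-2,0,127,0,1],[-2,0,127,0,1],[-2,0,127,0,1],[-2,0,127,0,1],[-2,0,127,0,1],[-2,0,127,0,1],[-2,0,127,0,1]],
], grip_force=30)

```text
clock: 11.2
position: [522.3, -21.1, 198.6]
orientation: [[-0.073, 0.997, -0.001], [0.997, 0.073, -0.0], [-0.0, -0.001, -1.0]]
ft_force: [-0.9, 0.1, -0.2]
grip_width: 11.1
finger_force: 30.0
```

Gripped. Lower gently; it should shut about 35 mm down.

Request:
arm_command([
  [[0,0,2,0,1],[0,0,5,0,1],[0,0,9,0,1],[0,0,13,0,1],[0,0,17,0,1],[0,0,21,0,1],[0,0,24,0,1],[0,0,27,0,1],[0,0,29,0,1],[0,0,31,0,1],[0,0,32,0,1],[0,0,32,0,1]],
])

```text
clock: 12.4
position: [522.3, -21.1, 166.3]
orientation: [[-0.072, 0.997, -0.001], [0.997, 0.072, 0.0], [0.0, -0.001, -1.0]]
ft_force: [-3.4, -0.7, -0.8]
grip_width: 10.9
finger_force: 30.0
```

Request:
arm_command([
  [[0,0,0.5,0,1],[0,0,1,0,1],[0,0,1.5,0,1],[0,0,1.5,0,1]],
])

```text
clock: 12.8
position: [522.3, -21.1, 165.1]
orientation: [[-0.072, 0.997, -0.001], [0.997, 0.072, -0.0], [0.0, -0.001, -1.0]]
ft_force: [-4.5, -0.9, 0.3]
grip_width: 10.9
finger_force: 30.0
```

Request:
arm_command([
  [[0,0,0.5,0,1],[0,0,1,0,1],[0,0,1,0,1]],
])

```text
clock: 13.1
position: [522.4, -21.1, 164.0]
orientation: [[-0.072, 0.997, -0.001], [0.997, 0.072, -0.0], [0.0, -0.001, -1.0]]
ft_force: [-5.8, -0.9, 0.9]
grip_width: 11.0
finger_force: 30.0
```

Request:
arm_command([
  [[0,0,0.5,0,1],[0,0,1,0,1],[0,0,1,0,1]],
])

```text
clock: 13.4
position: [522.3, -21.1, 163.2]
orientation: [[-0.072, 0.997, -0.001], [0.997, 0.072, -0.0], [-0.0, -0.001, -1.0]]
ft_force: [-5.0, -0.1, 3.6]
grip_width: 11.3
finger_force: 30.0
```

Request:
arm_command([
  [[0,0,0.5,0,1],[0,0,1,0,1],[0,0,1,0,1]],
])

```text
clock: 13.7
position: [522.4, -21.1, 163.2]
orientation: [[-0.072, 0.997, -0.0], [0.997, 0.072, -0.001], [-0.001, -0.0, -1.0]]
ft_force: [-7.2, -0.3, 8.8]
grip_width: 11.5
finger_force: 30.0
```

Request:
arm_command([
  [[0,0,0.5,0,1],[0,0,1,0,1],[0,0,1,0,1]],
])

```text
clock: 14.0
position: [522.4, -21.1, 163.1]
orientation: [[-0.072, 0.997, 0.0], [0.997, 0.072, -0.001], [-0.001, -0.0, -1.0]]
ft_force: [-8.2, -0.6, 14.5]
grip_width: 11.4
finger_force: 30.0
```

On the sill: 163.1 and not moving while the force builds. Relax, open, lift, move back.

Request:
arm_command([
  [[0,0,-1,0,1],[0,0,-1.5,0,1],[0,0,-1.5,0,0.6],[0,0,-1.5,0,0.4],[0,0,-1.5,0,0.4],[0,0,-1.5,0,0.4],[0,0,-1.5,0,0.4],[0,0,-1.5,0,0.4],[0,0,-1.5,0,0.4],[0,0,-12,0,0.4],[0,0,-32,0,0.4],[0,0,-65,0,0.4],[0,0,-100,0,0.4],[0,0,-135,0,0.4],[0,0,-160,0,0.4],[0,0,-160,0,0.4],[0,0,-160,0,0.4]],
])

```text
clock: 15.7
position: [522.6, -21.0, 321.7]
orientation: [[-0.073, 0.997, 0.001], [0.997, 0.073, -0.0], [-0.0, 0.001, -1.0]]
ft_force: [-0.6, 0.4, -0.3]
grip_width: 55.9
finger_force: 0.0
```

```bash
python3 look.py w3; python3 - <<'E'
from h import *
import cv2
p,d=vision.snapshot("scene"); cv2.imwrite("pics/s2.png",p)
E
```

```text
15.7 [522.6 -21.  321.7] [[-0.073, 0.997, 0.001], [0.997, 0.073, -0.0], [-0.0, 0.001, -1.0]]
L 1802
[502.  69. 260.] [519. 143. 268.] [511.3 104.6 265.2] slope [-7.80000e-02  5.19425e+02]
R 977
[513. -64. 180.] [532.  24. 188.] [521.6 -18.2 185.2] slope [-8.80000e-02  5.20071e+02]
```

View pics/s2.png

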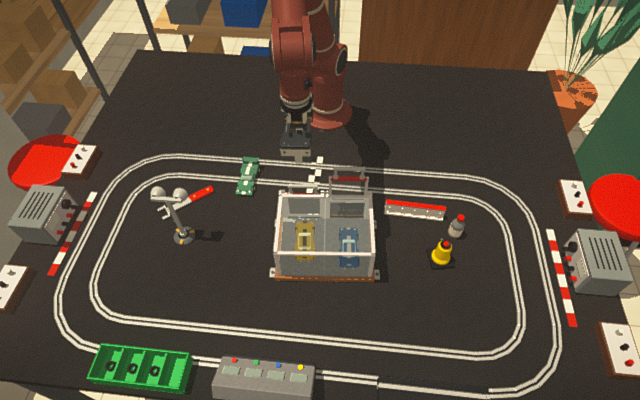

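The picture shows the left handle fully up at (348,180) and the right one shut. The racers at (304,240) and (348,245) and the other items have not moved. The gripper is clear, so I'm handing in.

```bash
python3 -c "
from workcell import robot
print(robot.close_job())"
```

```text
the job is handed in; nothing more can be done
None
```

I raised the left sash, in front of the blue racer, to its stop, then lowered the right one gently until shut; nothing else appeared disturbed, and I handed the job in at about 16 s (no verdict came back).

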